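# Wedge the sprung catch of an inspection nest and stack the released carrier

## Task

A sprung catch holds the loaded carrier down in the inspection nest: drive the loose steel wedge, thin end first, fully into the gap between nest wall and catch and leave it there, so that the catch stays back by itself. Then lift the carrier out level and set it gently, cut corners over cut corners, on the empty stacking base, its skirt fully down around the deck. Do not disturb the other things on the bench.

Things in the scene. Friction and masses are not known exactly. Their poses are not given: they have to be found in the camera images.
- fixture: Inspection nest fixed to the bench. Origin: on the bench under the centre of its carrier place; yaw varies. In its axes (mm): steel base plate x -60..125, y -120..75, top at z 12; grey wall x -50..-42, |y|<40 and walls |y| 57..65, |x|<22, all 20 high above the plate; spring housing x 110..124, |y|<50, 34 high above the plate.
- nest_wall (a point): Middle of the top of the nest wall that the wedge bears on (nest axes 46, 2.5, 40 mm): a grey wall x 42..50, y -45..50, 28 high above the plate, between carrier and catch bar. Axes as the nest.
- gap_mouth (a point): Middle of the -y end of the shut gap between nest wall and catch bar, on the base plate's top (nest axes 56, -45, 12 mm). Shut, the gap is 12 mm wide (nest x 50..62); it runs along y, open at both ends and above. The wedge slides in over the plate along +y of these axes (the nest's). Before it is 75 mm of free plate.
- catch (a joint): Travel (m) of the steel catch along the nest's +x: 0 shut, 0.026 at the stop. A spring shuts it: 3 N at 0, 5.5 N at 0.018. Shut, its bar is x 62..80, |y|<45 (nest, mm), 2 to 28 mm above the plate. The nose clears the carrier from 0.012 on; a fully driven wedge (catch on its parallel part) gives 0.018.
- catch_nose (a point): Middle of the front end of the catch's nose; moves with the catch. Shut, the nose is x 30..80, y 15..37 (nest, mm), 36 to 46 mm above the plate: it bridges over the gap and the wall and reaches 10 mm over the carrier's edge, 2 mm above it.
- wedge_mid (a point): Loose plain steel wedge lying flat, 150 mm long (y), 30 high, 0.35 to 0.55 kg. Point: mid-length, 15 mm above the underside, middle of the thick part's width. Thick part x -15..15, y -75..10, parallel sides, grip e.g. at y -45. Driven home: axes as the nest's, this point at nest x 65, y -50 to -10 (best -35), passing under the nose. An untapered bar 150 x 40 x 30 mm nearby is not it.
- wedge_tip (a point): Middle of the wedge's thin end (wedge axes -11.5, 75, 15 mm). The taper is y 10..75: its -x side stays straight (x -15) and goes against the nest wall, its +x side slopes in and pushes the catch; the tip is 7 mm wide (x -15..-8).
- carrier_mid (a point): Loaded carrier in the nest, 0.37 to 0.68 kg: aluminium plate 80 (x) x 110 (y), 24 mm high, hollow below with a skirt 16 deep, 5 thick, both corners of its +y end cut at 45 degrees (15 mm legs). Point: over its centre, 31 mm above its underside. At first its axes are the nest's, its underside 10 mm above the base plate, 2 mm play to the walls.
- carrier_block (a point): Centre of the dark forged block fixed on the carrier's middle, by which to grip it across x: 34 (x) x 54 (y) mm, from 24 to 56 mm above the carrier's underside (this point at 40), with a round crown 33 mm across and 6 mm higher on top.
- carrier_key (a point): Middle of the carrier's edge at the end with the cut corners (carrier axes: 0, 55, 12 mm above its underside).
- stack_base: Empty stacking base, loose on the bench, 0.6 kg: aluminium 80 (x) x 110 (y), 24 mm high, with a raised deck 65 x 95, 10 high, bevelled at the top. Origin: centre of its underside. Both corners of its +y end are cut. The skirt fits the deck with 2.5 mm play a side, cut ends together; seated, the carrier's underside is 24 mm above this origin. A base already bearing a carrier is not it.
- base_key (a point): Where the carrier's key point comes when seated: over the middle of the base's edge at the end with the cut corners (base axes 0, 55, 36 mm).
Mind the look-alikes: they are no part of the job. What is shaped like the part that bears carrier_mid but blue is not meant.

How it is judged:
By the outcome, as a careful person would: the job done as asked, in the order asked, and still so for the second after the job is handed in, with the robot touching nothing.
It also fails if it takes over 64 s, if anything falls off the work surface, if the arm or the gripper's body presses on something with over 40 N, if the wrist force passes 120 N, or if a joint passes its speed limit or range.

## Robot

A 6-joint arm with a two-finger parallel gripper is mounted at the origin on the work surface. World frame = base frame: x ahead of the robot, y to its left, z up, the work surface at z = 0. Lengths are in m, angles in rad, forces in N, time in s.
With the tool pointing down it reaches from about 0.35 to 0.975 m from the base axis. Payload 17.4 kg.
Tool frame: the origin (TCP) lies between the finger pads; the fingertips stand 17 mm ahead of it and the grasp point (between the pads) lies 2 mm behind it; z points along the fingers, y is the direction in which the jaws open and shut (so a half turn about z gives the same grasp; the last joint's range is limited). The gripper opens to 85 mm and grips with 20 to 120 N. Pads are 22 mm wide; open, the fingers measure 114 mm over their backs; the gripper's body (76 mm by 85 mm) begins 54 mm behind the grasp point. The pads swing forward as they close: fully open they stand 13 mm farther back than shut.
Start: joints at [-1.306, 0.116, 1.442, -0, 1.584, -0.038], TCP at [0.201, -0.644, 0.248] pointing down, gripper open.
Joint ranges: [-2.83, 2.83], [-0.83, 2.19], [0.07, 2.5], [-1.14, 4.28], [0.01, 3], [-2.97, 2.97]. Speed limits (rad/s): [1.89, 1.89, 2.22, 3.14, 3.14, 3.14].

## Interface

Orientations are given as a unit quaternion [w, x, y, z].
In Python, from cell import bot, optics, job gives the robot as it stands.
- The arm moves only by the shell command python3 -m crank 'ROWS' [FORCE]. ROWS is JSON, a list of rows, each a list of 7 numbers: the shift along the tool's x, y, z in cm, then the turn, a rotation vector about the tool's x, y, z in rad, then the opening in per cent of the stroke, from 0 (shut) to 100 (fully open). A call has 1 to 12 rows; each row shifts and turns the pose as measured when the row begins, along the tool's axes as they then stand; what a row does not reach is not made up. A row lasts 1/12 s, in which the tool goes at most 41.7 mm and 7.16 degrees, less where a joint would pass 70% of its speed; a pose out of reach is approached as far as the arm can. A call with a gripper value outside its range is refused whole. The fingers move at their own pace and stop on an object; FORCE is the grip in N (left out, the last holds). Time passes only in rows, so rows that do not move let the fingers close. It gives the time, the measured TCP pose, the force and the opening at its end, in the units of the state.
- bot.get_obs(): the state, without advancing time (a new reading comes with each control period).
- optics.capture(name): name is "scene" or "top" or "wrist"; returns a dict with "color" (420x560x3 uint8, red, green, blue), "intrinsics" (3x3 intrinsics, pixels), "xyz" and "rotation" of the camera in the world. Camera axes: x right, y down, z forward; pixel columns grow to the right and rows downward; lengths in m; the calibration is good to about 2 mm. The wrist camera is an equidistant fisheye: a pixel r from the principal point sees the ray r / f radians off the axis. A picture is of the moment at which its call begins. There is no depth.
- job.close_job(): hands the job in, once; it reports no verdict.
The state is a dict: "time": time; "joint_pos": joint angles; "joint_velocities": joint speeds; "joint_torque": joint torques, N m; "eef_pos": TCP position; "ee_rot": TCP orientation; "force": force on the tool from outside, world axes, zero at the start; "ft_torque": the same for the moment, N m; "finger_gap": opening from 0.0 (shut) to 1.0 (fully open).
Only numpy, scipy, OpenCV 4.12 (cv2) and the standard library are available. Lean on these libraries where they do the work, as an engineer would, in place of code of your own. Each camera call takes 0.05 s, during which the arm holds its last target. There are 200 camera calls.

## Working session

There is one attempt and no reset: what is moved stays moved. The work goes in short steps, Python scripts to look and compute and a shell command to move; the robot and the scene stay as the last step left them, time stands still between calls to the robot, and variables do not carry over. Pictures are saved under pics/ and viewed, about 8 in all and at most 12, crops included, and the job is handed in when it is done.

```bash
ls; mkdir -p pics; python3 - <<'E'
from cell import bot, optics
import cv2, numpy as np, pickle
d={}
for n in ("scene","top"):
    c=optics.capture(n); d[n]=c
    cv2.imwrite(f"pics/{n}0.png",cv2.resize(c["color"][:,:,::-1],None,fx=1.42,fy=1.42,interpolation=cv2.INTER_CUBIC))
    print(n,c["intrinsics"].round(1).tolist(),c["xyz"],np.round(c["rotation"],3).tolist())
pickle.dump(d,open("d0.pkl","wb"))
print(bot.get_obs())
E
```

```text
pics
scene [[426.5, 0.0, 286.0], [0.0, 426.5, 210.6], [0.0, 0.0, 1.0]] [ 1.00037251 -0.32621891  1.00973908] [-0.263, 0.849, 0.436, -0.138]
top [[510.3, 0.0, 281.1], [0.0, 510.3, 203.7], [0.0, 0.0, 1.0]] [0.34261461 0.03862925 1.19245218] [-0.036, 0.716, -0.696, 0.036]
{'time': 0.1, 'joint_pos': array([-1.30577616e+00,  1.16443063e-01,  1.44222531e+00,  1.51392683e-05,
        1.58399105e+00, -3.77982422e-02]), 'joint_velocities': array([-0.0013479 , -0.00234045, -0.00137405, -0.00011988, -0.00053476,
       -0.0001123 ]), 'joint_torque': array([ 1.45823800e-03, -7.33668852e+01, -6.33789539e+01, -1.60834425e-04,
        5.19545938e-03,  2.44582935e-05]), 'eef_pos': array([ 0.20124762, -0.64413466,  0.24761591]), 'ee_rot': array([-5.30804421e-04,  9.88559352e-01,  1.50831440e-01, -5.29478710e-05]), 'force': array([ 0.6637504 ,  0.82619723, -0.2938458 ]), 'ft_torque': array([-0.03088532, -0.05660434,  0.02435236]), 'finger_gap': 1.001512407990105}
```

View pics/top0.png

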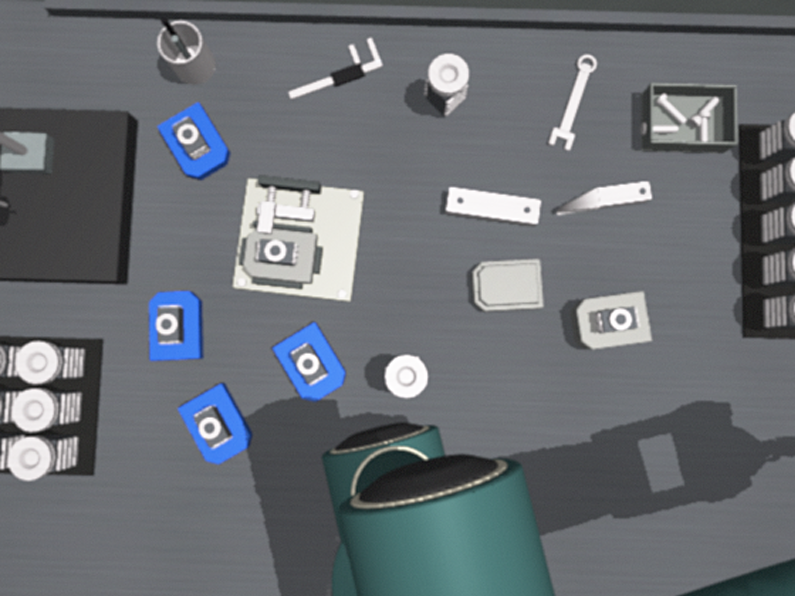

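View pics/scene0.png

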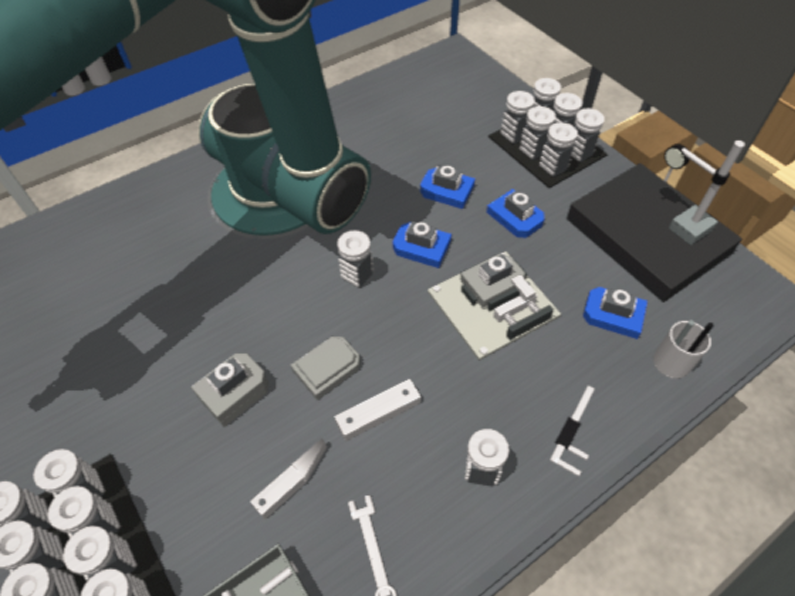

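The top view (pixels in the 1.42x picture) shows:
- **Nest:** (300,240). The housing is up, so nest +x is about world +x. The free plate is on the right, at -y.
- **Wedge or bar:** (605,197) tapers to a thin end on the left at (557,212), so it is the wedge. (493,205) has parallel sides, so it is the bar.
- **Base:** (508,285) is empty with its cut corners on the left, so it is the one meant. (613,320) already bears a carrier, so it is not.
- **Carrier:** the grey one in the nest at (280,255). The blue ones are decoys.

Next I'll enlarge and measure.

```bash
cat > h.py <<'E'
import numpy as np, cv2
from scipy.spatial.transform import Rotation as R
def quat(q): return R.from_quat(np.r_[q[1:],q[0]]).as_matrix()
def ray(c,uv,fish=False):
    K=c["intrinsics"]; r=np.asarray(c["rotation"]); M=r if r.shape==(3,3) else quat(r)
    p=np.atleast_2d(np.asarray(uv,float)); d=np.c_[(p[:,0]-K[0,2])/K[0,0],(p[:,1]-K[1,2])/K[1,1],np.ones(len(p))]
    if fish:
        t=np.hypot(d[:,0],d[:,1])+1e-12; d=np.c_[d[:,0]/t*np.sin(t),d[:,1]/t*np.sin(t),np.cos(t)]
    return d@M.T
def plane(c,uv,z,fish=False):
    d=ray(c,uv,fish); o=c["xyz"]; return o+d*((z-o[2])/d[:,2])[:,None]
def proj(c,X,fish=False):
    K=c["intrinsics"]; r=np.asarray(c["rotation"]); M=r if r.shape==(3,3) else quat(r)
    q=(np.atleast_2d(X)-c["xyz"])@M
    if fish:
        n=np.hypot(q[:,0],q[:,1]);t=np.arctan2(n,q[:,2]);a=q[:,:2]/n[:,None]*t[:,None]
    else: a=q[:,:2]/q[:,2:]
    return a*[K[0,0],K[1,1]]+[K[0,2],K[1,2]]
E
python3 - <<'E'
import pickle; from h import *
d=pickle.load(open("d0.pkl","rb")); c=d["top"]; im=c["color"]
g=cv2.cvtColor(im,cv2.COLOR_RGB2HSV)
m=((g[:,:,2]>125)&(g[:,:,1]<60)).astype(np.uint8)
cs,_=cv2.findContours(m,cv2.RETR_EXTERNAL,cv2.CHAIN_APPROX_NONE)
for k in cs:
    if cv2.contourArea(k)<400: continue
    r=cv2.minAreaRect(k); 
    if r[0][1]>290: continue
    a=cv2.approxPolyDP(k,1.6,True)[:,0]
    print(np.round(r[0],1),np.round(r[1],1),round(r[2],1),a.tolist())
a=cv2.resize(im[118:218,155:265],(800,727),interpolation=cv2.INTER_CUBIC)[:600]
b=cv2.resize(im[118:242,305:465],(774,600),interpolation=cv2.INTER_CUBIC)
cv2.imwrite("pics/a.png",cv2.resize(im[118:218,155:265],(660,600),interpolation=cv2.INTER_CUBIC)[:,:,::-1]); cv2.imwrite("pics/b.png",b[:,:,::-1])
E
```

```text
[ 21. 289.] [30. 38.] 90.0 [[4, 277], [3, 297], [6, 290], [7, 295], [12, 300], [21, 304], [34, 300], [40, 293], [39, 280], [30, 274]]
[286.  264.5] [31. 30.] 90.0 [[280, 250], [271, 259], [271, 270], [277, 278], [290, 280], [300, 272], [301, 261], [294, 250]]
[ 24. 255.] [30. 38.] 90.0 [[7, 244], [5, 264], [13, 264], [19, 269], [26, 270], [36, 267], [42, 260], [42, 248], [33, 241], [22, 240], [11, 245], [10, 249], [9, 244]]
[432.  225.5] [37.  50.4] 82.2 [[453, 205], [412, 210], [406, 217], [409, 239], [417, 246], [459, 240]]
[357.6 200.1] [35.7 49.2] 87.0 [[381, 184], [379, 182], [338, 184], [333, 191], [334, 212], [341, 218], [382, 216]]
[347.2 144. ] [67.1 18.8] 8.0 [[315, 132], [314, 148], [379, 157], [381, 144], [379, 139], [322, 131]]
[424.5 138.3] [16.  68.9] 79.6 [[458, 130], [456, 127], [420, 131], [402, 142], [398, 149], [392, 149], [392, 152], [420, 147], [425, 144], [459, 140]]
[209.6 168. ] [85.6 79.7] 6.6 [[174, 125], [163, 201], [165, 203], [246, 212], [256, 135], [228, 130], [224, 137], [217, 134], [212, 136], [195, 134], [192, 131], [186, 133], [181, 130], [180, 125]]
[ 16.  105.5] [25. 32.] 90.0 [[3, 93], [3, 95], [15, 101], [18, 107], [16, 109], [2, 108], [0, 110], [1, 118], [30, 118], [31, 94]]
[489.  79.] [60. 42.] 0.0 [[459, 58], [459, 99], [518, 100], [518, 60]]
[404.2  70.9] [17.4 69.9] 18.4 [[416, 38], [410, 38], [407, 41], [408, 49], [394, 89], [389, 90], [386, 99], [390, 102], [393, 96], [397, 97], [399, 106], [401, 106], [405, 96], [401, 91], [414, 53], [420, 47], [420, 42]]
[317.9  56.3] [40.7 31.2] 61.6 [[319, 37], [309, 38], [301, 47], [300, 56], [307, 63], [319, 67], [314, 71], [314, 81], [327, 70], [330, 60], [329, 44]]
```

View pics/a.png

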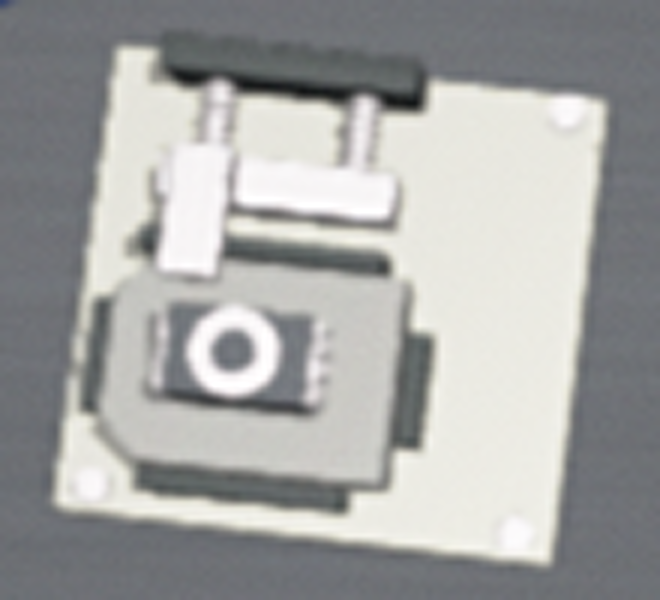

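View pics/b.png

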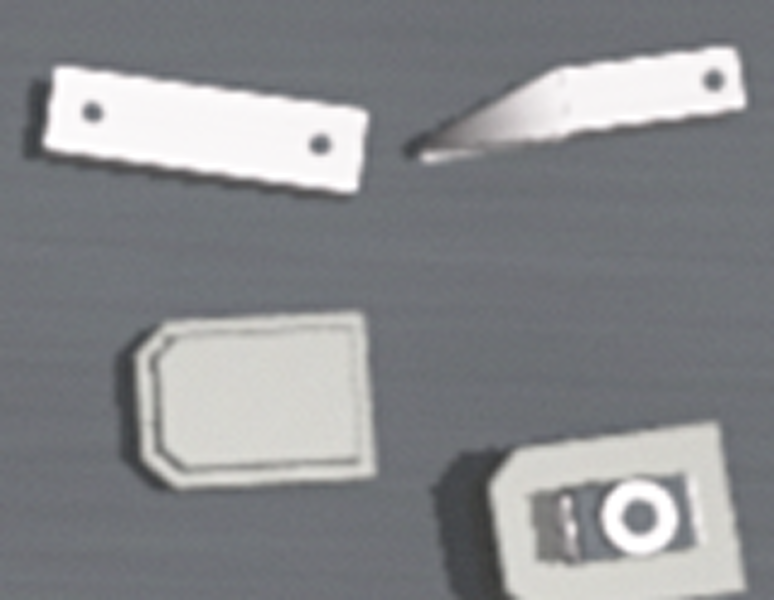

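```bash
python3 - <<'E'
import pickle; from h import *
d=pickle.load(open("d0.pkl","rb")); c=d["top"]
def fit(loc,W):
    loc=np.array(loc,float);A=loc-loc.mean(0);B=W[:,:2]-W[:,:2].mean(0)
    th=np.arctan2((A[:,0]*B[:,1]-A[:,1]*B[:,0]).sum(),(A*B).sum())
    M=np.array([[np.cos(th),-np.sin(th)],[np.sin(th),np.cos(th)]]); o=W[:,:2].mean(0)-M@loc.mean(0)
    return o,th,M,1000*(W[:,:2]-(loc@M.T+o))
P=plane(c,np.array([[115,45],[608,100],[552,563],[53,508]])/6+[155,118],.012)
o,th,M,e=fit(np.array([[125,75],[125,-120],[-60,-120],[-60,75]])/1e3,P); print("nest",o,np.degrees(th),e.round(1).tolist())
s=774/160
print("gap mouth",M@[.056,-.045]+o,"wedge home",M@[.065,-.035]+o,"start",M@[.065,-.13]+o)
P=plane(c,np.array([[365,313],[377,475],[178,490],[165,323],[135,355],[145,460]])/s+[305,118],.024)
o,th,M,e=fit(np.array([[40,-55],[-40,-55],[-40,40],[40,40],[25,55],[-25,55]])/1e3,P); print("base",o,np.degrees(th),e.round(1).tolist())
P=plane(c,np.array([[738,47],[745,103],[562,68],[412,150]])/s+[305,118],.030)
o,th,M,e=fit(np.array([[15,-75],[-15,-75],[15,10],[-11.5,75]])/1e3,P); print("wedge",o,np.degrees(th),e.round(1).tolist(), "grip",M@[0,-.045]+o)
# scene check
print(proj(d["scene"],[np.r_[o,.03],np.r_[M@[0,-.045]+o,.03]])*1.42)
from cell import bot
q=bot.get_obs(); print(quat(q["ee_rot"]).round(3))
E
```

```text
nest [0.5111217  0.23403328] -4.820682083346931 [[-0.3, 0.2], [-0.6, -0.1], [0.6, 0.1], [0.3, -0.2]]
gap mouth [0.56314192 0.18448636] wedge home [0.57295045 0.19369465] start [0.56496689 0.09903071]
base [ 0.47324272 -0.13547047] 5.099104208637354 [[-1.1, -0.6], [1.1, 0.2], [-0.2, -0.1], [-0.1, 0.2], [0.4, 0.7], [0.0, -0.5]]
wedge [ 0.62271561 -0.28912814] 9.732526814480517 [[-0.2, -4.0], [2.0, -2.0], [1.5, -3.1], [-3.4, 9.1]] grip [ 0.63032282 -0.33348048]
[[292.99622436 473.35198015]
 [271.26563426 492.97103254]]
[[ 0.954  0.298 -0.   ]
 [ 0.298 -0.954  0.001]
 [ 0.    -0.001 -1.   ]]
```

```bash
python3 -m crank '[[0,0,0,0,0,-0.12,100],[0,0,0,0,0,-0.12,100],[0,0,0,0,0,-0.12,100],[0,0,0,0,0,-0.12,100],[0,0,0,0,0,-0.12,100],[0,0,0,0,0,-0.12,100],[0,0,0,0,0,-0.12,100],[0,0,0,0,0,-0.12,100],[0,0,0,0,0,-0.12,100],[0,0,0,0,0,-0.12,100],[0,0,0,0,0,-0.12,100],[0,0,0,0,0,-0.12,100]]' 100
cat >> h.py <<'E'
def go(xy,z,yaw):
    """print shift (cm, tool axes) and turn to TCP pose: tool y at yaw (deg)"""
    from cell import bot
    q=bot.get_obs(); M=quat(q["ee_rot"]); a=np.radians(yaw)
    T=np.c_[[-np.sin(a),np.cos(a),0],[np.cos(a),np.sin(a),0],[0,0,-1]]
    s=M.T@(np.r_[xy,z]-q["eef_pos"])*100; r=R.from_matrix(M.T@T).as_rotvec()
    print("t",round(q["time"],2),"pos",q["eef_pos"].round(4),"yaw",np.degrees(np.arctan2(M[1,1],M[0,1])).round(2),"gap",round(q["finger_gap"],3),"F",q["force"].round(1)); print("  shift cm",s.round(2),"turn",r.round(4))
E
python3 -c "
from h import *; go([.623,-.33],.2,9)"
```

```text
time: 1.1
eef_pos: [0.2008, -0.6428, 0.2419]
ee_rot: [-0.004, 0.623, 0.782, 0.003]
force: [-0.3, 0.4, -0.6]
finger_gap: 0.996
t 1.1 pos [ 0.2008 -0.6428  0.2419] yaw 12.92 gap 0.996 F [-0.3  0.4 -0.6]
  shift cm [21.01 48.14  4.38] turn [-0.0007 -0.0099  0.0684]
```

```bash
python3 -m crank '[[1.6,3.7,0.2,0,0,0.006,100],[1.6,3.7,0.2,0,0,0.006,100],[1.6,3.7,0.2,0,0,0.006,100],[1.6,3.7,0.2,0,0,0.006,100],[1.6,3.7,0.2,0,0,0.006,100],[1.6,3.7,0.2,0,0,0.006,100],[1.6,3.7,0.2,0,0,0.006,100],[1.6,3.7,0.2,0,0,0.006,100],[1.6,3.7,0.2,0,0,0.006,100],[1.6,3.7,0.2,0,0,0,100],[1.6,3.7,0.2,0,0,0,100],[1.6,3.5,0.2,0,0,0,100]]' > /dev/null
python3 -c "
from h import *; go([.623,-.33],.2,9)
from cell import optics; import pickle
c=optics.capture('wrist'); pickle.dump(c,open('w1.pkl','wb')); print(c['intrinsics'],c['xyz'],c['rotation'])
cv2.imwrite('pics/w1.png',cv2.resize(c['color'],(800,600),interpolation=cv2.INTER_CUBIC)[:,:,::-1])"
```

```text
t 2.1 pos [ 0.6011 -0.3569  0.2139] yaw 9.95 gap 1.001 F [1.1 0.5 0.1]
  shift cm [2.25 2.63 1.41] turn [-0.0048 -0.0144  0.0165]
[[325.1922621    0.         286.07298689]
 [  0.         325.1922621  208.44453386]
 [  0.           0.           1.        ]] [ 0.59034917 -0.29216123  0.34078347] [0.12729711 0.98809809 0.08587674 0.00909933]
```

View pics/w1.png

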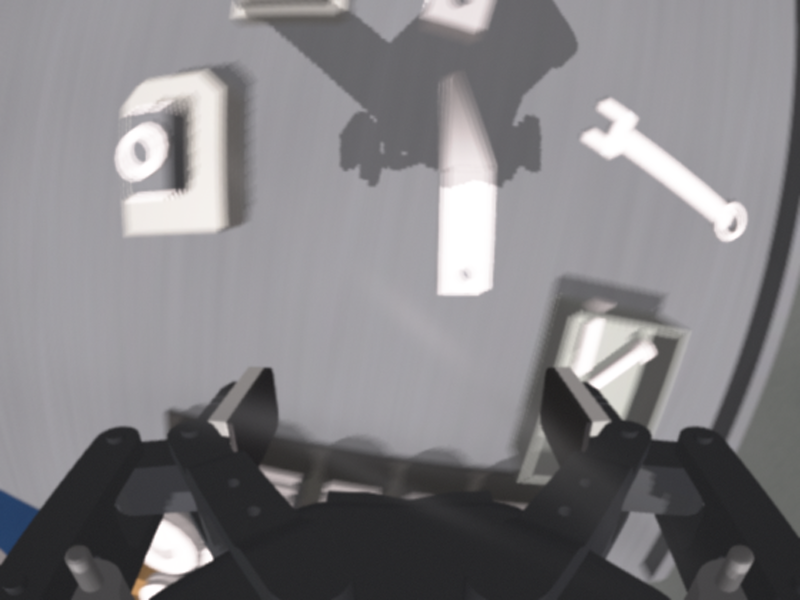

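```bash
python3 - <<'E'
import pickle; from h import *
c=pickle.load(open("w1.pkl","rb")); t=pickle.load(open("d0.pkl","rb"))["top"]
g=c["color"][:,:,1].astype(int)
# edges on crop rows, subpixel-less
for r in (135,150,165,180,195): 
    row=g[r,295:360]; dd=np.diff(row); print(r,295+int(dd[:25].argmax())+.5,315+int(dd[20:].argmin())+.5, plane(c,[[315+int(dd[20:].argmin())+1.,r]],.03,True)[0].round(4), plane(c,[[295+int(dd[:25].argmax())+1.,r]],.0,True)[0].round(4))
for n,uv in (("rearR",(493,291)),("startR",(495,181)),("hole",(465,273)),("rearL",(438,296))): print(n,plane(c,np.array([uv])/1.4286,.03,True)[0].round(4))
print("hole top",plane(t,np.array([[713,80]])/(774/160)+[305,118],.03)[0].round(4))
E
```

```text
135 307.5 347.5 [ 0.6491 -0.2905  0.03  ] [ 0.6133 -0.2984  0.    ]
150 306.5 346.5 [ 0.651 -0.305  0.03 ] [ 0.6151 -0.3142  0.    ]
165 306.5 346.5 [ 0.6539 -0.3193  0.03  ] [ 0.618  -0.3298  0.    ]
180 306.5 345.5 [ 0.6559 -0.334   0.03  ] [ 0.6209 -0.3456  0.    ]
195 305.5 344.5 [ 0.6581 -0.3489  0.03  ] [ 0.6229 -0.3618  0.    ]
rearR [ 0.6601 -0.3575  0.03  ]
startR [ 0.6461 -0.2829  0.03  ]
hole [ 0.6382 -0.3485  0.03  ]
rearL [ 0.6229 -0.3677  0.03  ]
hole top [ 0.6335 -0.3523  0.03  ]
```

```bash
python3 -m crank '[[1.1,1.3,1.2,0,0,0.01,100],[1.1,1.3,1.2,0,0,0.01,100],[0,0,1.2,0,0,0,100],[0,0,0,0,0,0,100],[0,0,0,0,0,0,100],[0,0,0,0,0,0,100]]' > /dev/null
python3 -c "
from h import *; go([.631,-.335],.13,8.8)
from cell import optics; import pickle
c=optics.capture('wrist'); pickle.dump(c,open('w2.pkl','wb')); g=c['color'][:,:,1].astype(int)
cv2.imwrite('pics/w2.png',cv2.resize(c['color'][:300,150:450],(800,800),interpolation=cv2.INTER_CUBIC)[:600,:,::-1])"
```

```text
t 2.65 pos [ 0.6299 -0.3219  0.1729] yaw 9.28 gap 1.002 F [-0.5 -0.8 -0.1]
  shift cm [-1.39 -0.08  4.27] turn [-0.0071 -0.0187  0.0083]
```

View pics/w2.png

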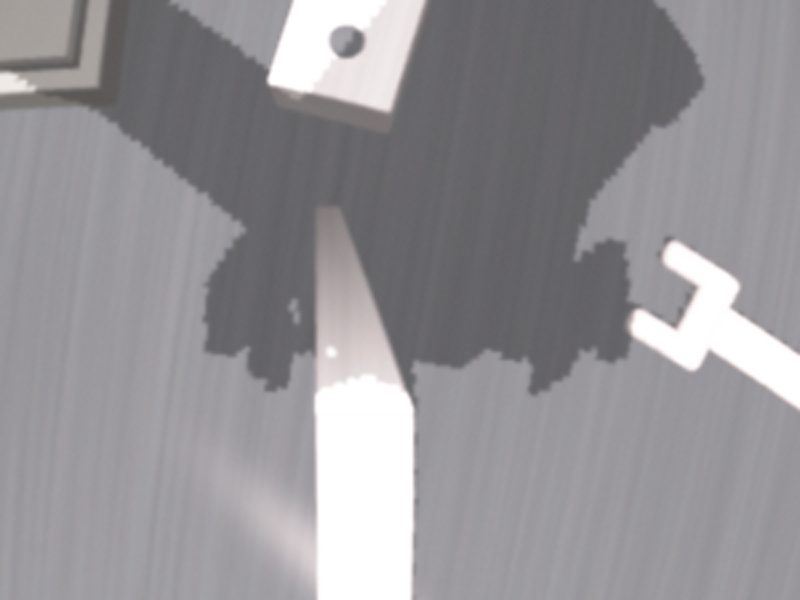

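```bash
python3 - <<'E'
import pickle; from h import *
c=pickle.load(open("w2.pkl","rb"))
P=plane(c,np.array([[316,207],[340,207],[412,400],[316,590],[412,590]])/(800/300)+[150,0],.03,True); print(P.round(4))
print("width",np.linalg.norm(P[4]-P[3]))
a=P[0]-P[3]; yaw=np.degrees(np.arctan2(-a[0],a[1])); print("yaw",yaw)
y=np.radians(yaw);M=np.array([[np.cos(y),-np.sin(y)],[np.sin(y),np.cos(y)]])
for p,l in ((P[0],[-.015,.075]),(P[1],[-.008,.075]),(P[2],[.015,.01])): print("mid",p[:2]-M@l)
o=np.mean([p[:2]-M@l for p,l in ((P[0],[-.015,.075]),(P[1],[-.008,.075]),(P[2],[.015,.01]))],0)
g=M@[0,-.045]+o; print("grip",g); go(g,.02,yaw)
E
```

```text
[[ 0.5979 -0.2195  0.03  ]
 [ 0.6052 -0.2184  0.03  ]
 [ 0.6369 -0.2745  0.03  ]
 [ 0.6166 -0.3401  0.03  ]
 [ 0.6474 -0.3351  0.03  ]]
width 0.031242560293604334
yaw 8.832598756942462
mid [ 0.62420625 -0.29131755]
mid [ 0.62458298 -0.29129398]
mid [ 0.62357869 -0.28667259]
grip [ 0.6310323  -0.33422772]
t 2.7 pos [ 0.6299 -0.3221  0.1734] yaw 9.26 gap 0.999 F [ 0.1 -0.9 -0.5]
  shift cm [-1.490e+00  1.000e-02  1.531e+01] turn [-0.0066 -0.0182  0.0074]
```

```bash
python3 -m crank '[[-0.7,0,2,-0.003,-0.01,0.004,100],[-0.7,0,3,-0.003,-0.008,0.003,100],[0,0,3,0,0,0,100],[0,0,3,0,0,0,100],[0,0,1.5,0,0,0,100],[0,0,0,0,0,0,100],[0,0,0,0,0,0,100]]' > /dev/null
python3 -c "
from h import *; go([.631,-.335],.022,8.83)"
```

```text
t 3.28 pos [ 0.6315 -0.3429  0.0528] yaw 8.52 gap 0.997 F [ 0.  -0.2  0.4]
  shift cm [0.82 0.04 3.07] turn [ 0.0083  0.0083 -0.0054]
```

```bash
python3 -m crank '[[0.4,0,1,0.004,0.005,-0.003,100],[0.4,0,1,0.003,0.004,-0.003,100],[0,0,0.7,0,0,0,100],[0,0,0,0,0,0,100]]' > /dev/null
python3 -c "
from h import *; go([.631,-.335],.022,8.83)"
```

```text
t 3.62 pos [ 0.6321 -0.3359  0.0294] yaw 8.87 gap 1.002 F [-0.8 -0.2  0.6]
  shift cm [ 0.11 -0.1   0.74] turn [0.0058 0.0026 0.0008]
```

```bash
python3 -m crank '[[0.1,-0.1,0.7,0.005,0.002,0,100],[0,0,0,0,0,0,30],[0,0,0,0,0,0,20],[0,0,0,0,0,0,15],[0,0,0,0,0,0,15],[0,0,0,0,0,0,15],[0,0,0,0,0,0,15],[0,0,0,0,0,0,15]]' 100
python3 -c "
from h import *; go([.631,-.335],.022,8.83)"
```

```text
time: 4.28
eef_pos: [0.6319, -0.3352, 0.024]
ee_rot: [0.002, 0.65, 0.76, 0.0]
force: [0.6, -0.4, -3.8]
finger_gap: 0.324
t 4.28 pos [ 0.6319 -0.3352  0.024 ] yaw 8.91 gap 0.324 F [ 0.6 -0.4 -3.8]
  shift cm [ 0.03 -0.09  0.2 ] turn [0.0021 0.0021 0.0014]
```

```bash
python3 -m crank '[[0,0,-1.5,0,0,0,10],[0,0,-3,0,0,0,10],[0,0,-3,0,0,0,10],[0,0,-1.5,0,0,0,10]]' 
python3 -c "
from h import *; go([.563,.02],.11,-4.82)"
```

```text
time: 4.62
eef_pos: [0.6292, -0.3337, 0.1134]
ee_rot: [-0.003, 0.65, 0.76, -0.001]
force: [-0.4, -0.5, -2.8]
finger_gap: 0.328
t 4.62 pos [ 0.6292 -0.3337  0.1134] yaw 8.91 gap 0.328 F [-0.4 -0.5 -2.8]
  shift cm [35.97 -1.06  0.49] turn [-0.0062 -0.0033  0.2396]
```

```bash
python3 -m crank '[[2,0,0,0,0,0.02,10],[3.3,0.1,0,0,0,0.03,10],[3.3,0.1,0,0,0,0.03,10],[3.3,0.1,0,0,0,0.03,10],[3.3,0.1,0,0,0,0.03,10],[3.3,0.1,0,0,0,0.03,10],[3.3,0.1,0,0,0,0.03,10],[3.3,0.1,0,0,0,0.03,10],[3,0,0,0,0,0,10],[2,0,0,0,0,0,10],[1,0,0,0,0,0,10],[0,0,0,0,0,0,10]]' >/dev/null
python3 -c "
from h import *; go([.563,.02],.11,-4.82)"
```

```text
t 5.62 pos [ 0.6285 -0.0124  0.1323] yaw -5.16 gap 0.329 F [-0.5  0.3 -3.2]
  shift cm [ 2.64 -6.83  2.17] turn [ 0.0072  0.002  -0.006 ]
```

```bash
python3 -m crank '[[1,-2,0.5,0.003,0,-0.003,10],[1,-2.5,0.8,0.003,0,-0.003,10],[0.3,-2,0.7,0,0,0,10],[0,-0.2,0,0,0,0,10],[0,0,0,0,0,0,10],[0,0,0,0,0,0,10],[0,0,0,0,0,0,10]]' >/dev/null
python3 -c "
from h import *; go([.5632,.054],.036,-4.82)
from cell import optics; import pickle
c=optics.capture('wrist'); pickle.dump(c,open('w3.pkl','wb'))
cv2.imwrite('pics/w3.png',cv2.resize(c['color'][:300,150:450],(600,600),interpolation=cv2.INTER_CUBIC)[:,:,::-1])"
```

```text
t 6.2 pos [0.5626 0.0129 0.1149] yaw -4.89 gap 0.329 F [ 0.5  0.7 -2.6]
  shift cm [ 4.13 -0.32  7.87] turn [ 0.0041  0.0037 -0.0012]
```

View pics/w3.png

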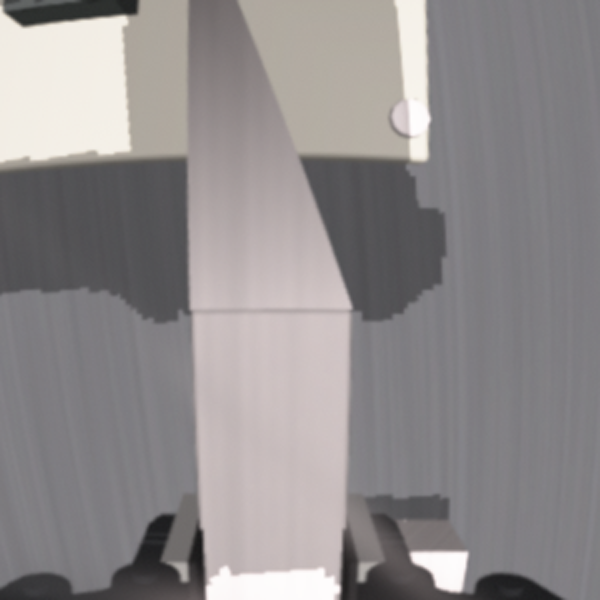

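```bash
python3 - <<'E'
import pickle; from h import *
c=pickle.load(open("w3.pkl","rb")); th=np.radians(-4.82); M=np.array([[np.cos(th),-np.sin(th)],[np.sin(th),np.cos(th)]]); o=np.array([.5111,.2340])
p=plane(c,np.array([[428,160]])/2+[150,0],.012,True)[0]; print("plate corner seen",p,"pred",M@[.125,-.12]+o)
W=plane(c,np.array([[190,308],[351,308],[189,20],[195,420]])/2+[150,0],.121,True); print("wedge",W.round(4)); print(((W[:,:2]-o)@M*1000).round(1))
cv2.imwrite("pics/w3b.png",cv2.resize(c["color"][:160,130:400],(810,480),interpolation=cv2.INTER_CUBIC)[:,:800,::-1])
E
```

```text
plate corner seen [0.62621609 0.10524498 0.012     ] pred [0.62557487 0.10392116]
wedge [[0.5523 0.0692 0.121 ]
 [0.5819 0.0666 0.121 ]
 [0.5569 0.1239 0.121 ]
 [0.5508 0.0477 0.121 ]]
[[  54.9 -160.8]
 [  84.6 -160.8]
 [  54.9 -105.9]
 [  55.2 -182.3]]
```

View pics/w3b.png

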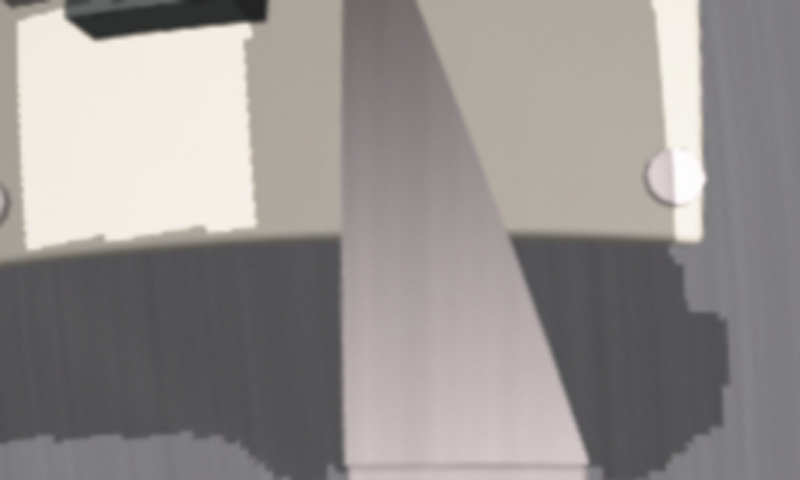

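```bash
python3 -m crank '[[0.5,-0.1,2,0.003,0.002,0,10],[0.5,-0.1,2,0.002,0.002,0,10],[0.5,-0.1,1.7,0,0,0,10],[0.5,0,1,0,0,0,10],[0,0,0.5,0,0,0,10],[0,0,0,0,0,0,10],[0,0,0,0,0,0,10]]' >/dev/null
cat >> h.py <<'E'
NO=np.array([.5111,.2340]); NT=np.radians(-4.82); NM=np.array([[np.cos(NT),-np.sin(NT)],[np.sin(NT),np.cos(NT)]])
def nest():
    from cell import bot
    print("TCP nest mm",((bot.get_obs()["eef_pos"][:2]-NO)@NM*1000).round(1))
E
python3 -c "
from h import *; nest(); go(NM@[.0665,-.175]+NO,.0375,-4.82)"
```

```text
TCP nest mm [  72.2 -197.6]
t 6.83 pos [0.5665 0.0311 0.0432] yaw -5.06 gap 0.328 F [-0.  -0.3 -3. ]
  shift cm [ 2.25 -0.58  0.57] turn [ 0.0036 -0.0001 -0.0042]
```

```bash
python3 -m crank '[[0.2,-0.3,0.2,0.003,0,-0.003,10],[0.3,-0.3,0.2,0,0,0,10],[0.3,0,0.1,0,0,0,10],[0,0,0,0,0,0,10],[0,0,0,0,0,0,10]]' >/dev/null
python3 -c "
from h import *; nest(); go(NM@[.0665,-.175]+NO,.0375,-4.82)
from cell import optics; import pickle
c=optics.capture('wrist'); pickle.dump(c,open('w4.pkl','wb'))
cv2.imwrite('pics/w4.png',cv2.resize(c['color'][:180,160:400],(800,600),interpolation=cv2.INTER_CUBIC)[:,:,::-1])"
```

```text
TCP nest mm [  67.2 -189.1]
t 7.25 pos [0.5622 0.0399 0.0409] yaw -4.9 gap 0.328 F [-0.   0.2 -4.4]
  shift cm [ 1.41 -0.08  0.34] turn [ 0.0044 -0.0004 -0.0013]
```

View pics/w4.png

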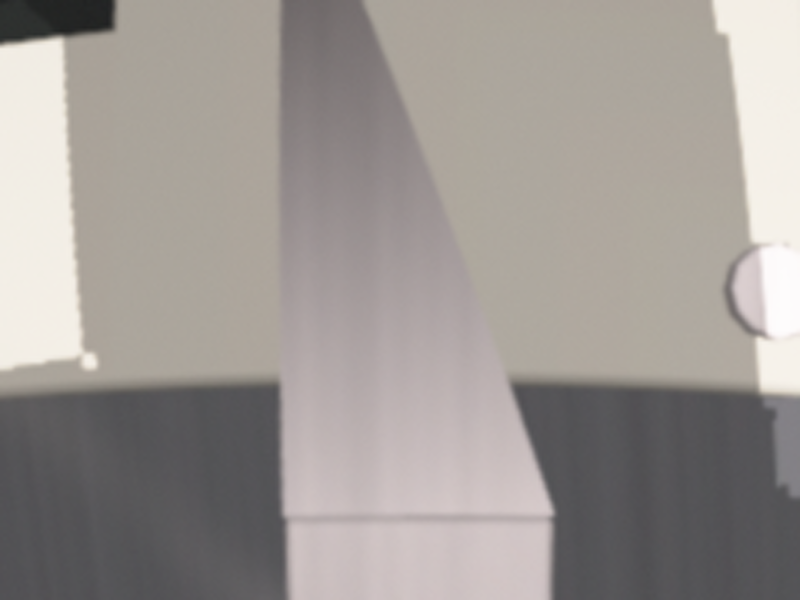

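```bash
python3 -m crank '[[0.5,-0.05,0.2,0.003,0,-0.001,10],[0.6,-0.05,0.1,0,0,0,10],[0.6,0,0.1,0,0,0,10],[0.6,0,0,0,0,0,10],[0,0,0,0,0,0,10],[0,0,0,0,0,0,10]]' >/dev/null
python3 -c "
from h import *; nest(); go(NM@[.0665,-.150]+NO,.0375,-4.82)"
```

```text
TCP nest mm [  66.4 -163.3]
t 7.8 pos [0.5635 0.0657 0.0369] yaw -4.82 gap 0.327 F [ 0.2 -0.2 -4. ]
  shift cm [ 1.33  0.01 -0.06] turn [ 0.0016 -0.0006 -0.0001]
```

```bash
python3 -m crank '[[0.6,0,-0.05,0,0,0,10],[0.7,0,0,0,0,0,10],[0.7,0,0,0,0,0,10],[0,0,0,0,0,0,10]]' >/dev/null
python3 -c "
from h import *; nest(); go(NM@[.0665,-.080]+NO,.0375,-4.82)"
```

```text
TCP nest mm [  66.3 -141.8]
t 8.13 pos [0.5653 0.0871 0.0374] yaw -4.85 gap 0.328 F [ 1.3  2.9 -3.5]
  shift cm [ 6.18  0.01 -0.02] turn [ 0.0013  0.0003 -0.0006]
```

```bash
python3 -m crank '[[0.6,0,0,0,0,0,10],[0.7,0,0,0,0,0,10],[0,0,0,0,0,0,10],[0,0,0,0,0,0,10],[0,0,0,0,0,0,10]]' >/dev/null
python3 -c "
from h import *; nest(); go(NM@[.0665,-.080]+NO,.0375,-4.82)
from cell import optics
c=optics.capture('top');s=optics.capture('scene')
a=cv2.resize(c['color'][110:210,155:305],(600,400),interpolation=cv2.INTER_CUBIC)
b=cv2.resize(s['color'][150:300,280:430],(600,600),interpolation=cv2.INTER_CUBIC)
cv2.imwrite('pics/s5.png',np.hstack([cv2.resize(a,(400,267)).repeat(1,0)[:, :],])[:,:,::-1]); cv2.imwrite('pics/s5b.png',b[:,:,::-1])"
```

```text
TCP nest mm [  66.4 -128.4]
t 8.55 pos [0.5665 0.1005 0.0372] yaw -4.82 gap 0.329 F [ 0.7 -0.8 -4. ]
  shift cm [ 4.84  0.01 -0.04] turn [0.0013 0.0024 0.    ]
```

View pics/s5b.png

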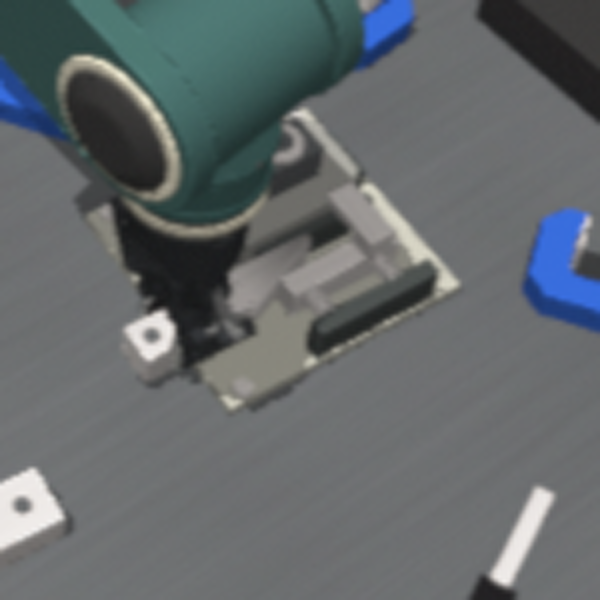

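The view shows the wedge tip between the wall and the catch bar, sliding in under the nose. I'll drive it on.

```bash
python3 -m crank '[[0.6,0,-0.03,0,0,0,10],[0.8,0,0,0,0,0,10],[0.8,0,0,0,0,0,10],[0.8,0,0,0,0,0,10],[0.4,0,0,0,0,0,10],[0,0,0,0,0,0,10],[0,0,0,0,0,0,10]]' >/dev/null
python3 -c "
from h import *; nest(); go(NM@[.0665,-.080]+NO,.0375,-4.82)"
```

```text
TCP nest mm [ 65.9 -97.4]
t 9.23 pos [0.5686 0.1314 0.0367] yaw -5.02 gap 0.331 F [-0.3 -2.1 -3.5]
  shift cm [ 1.74  0.05 -0.1 ] turn [-0.001   0.0085 -0.0035]
```

```bash
python3 -m crank '[[0.6,0,-0.03,0,0.003,-0.002,10],[0.8,0,0,0,0,0,10],[0.4,0,0,0,0,0,10],[0.1,0,0,0,0,0,10],[0,0,0,0,0,0,10]]' >/dev/null
python3 -c "
from h import *; nest(); go(NM@[.065,-.080]+NO,.0375,-4.82)"
```

```text
TCP nest mm [ 66.  -80.2]
t 9.65 pos [0.5701 0.1485 0.0366] yaw -5.01 gap 0.331 F [-0.8 -1.2 -2.9]
  shift cm [ 0.02 -0.1  -0.09] turn [-0.0017  0.0081 -0.0032]
```

```bash
python3 -m crank '[[0,-0.1,0.1,0,0.004,-0.002,10],[0,0,0,0,0,0,10],[0,0,0,0,0,0,30],[0,0,0,0,0,0,45],[0,0,0,0,0,0,60],[0,0,0,0,0,0,60],[0,0,-1,0,0,0,60],[0,0,-2,0,0,0,60],[0,0,-3,0,0,0,60],[0,0,-4,0,0,0,60],[0,0,-4,0,0,0,80],[-1,0,-3,0,0,0,100]]'
python3 - <<'E'
from h import *; nest(); go(NM@[0,-.0]+NO,.2,-4.82)
from cell import optics; import pickle
c=optics.capture('wrist'); pickle.dump(c,open('w6.pkl','wb'))
s=optics.capture('scene'); pickle.dump(s,open('s6.pkl','wb'))
a=cv2.resize(c['color'],(560,420)); b=cv2.resize(s['color'][150:255,295:400],(420,420),interpolation=cv2.INTER_CUBIC)
cv2.imwrite('pics/w6.png',cv2.resize(np.hstack([a[:,100:460],b]),None,fx=1,fy=1)[:,:,::-1])
E
```

```text
time: 10.65
eef_pos: [0.5659, 0.1394, 0.2099]
ee_rot: [-0.002, 0.736, 0.677, -0.004]
force: [0.9, 0.3, 0.6]
finger_gap: 0.864
TCP nest mm [ 62.5 -89.7]
t 10.65 pos [0.5659 0.1394 0.2099] yaw -4.75 gap 0.864 F [0.9 0.3 0.6]
  shift cm [ 8.98 -6.23  1.02] turn [-0.0093  0.0031  0.0012]
```

View pics/w6.png

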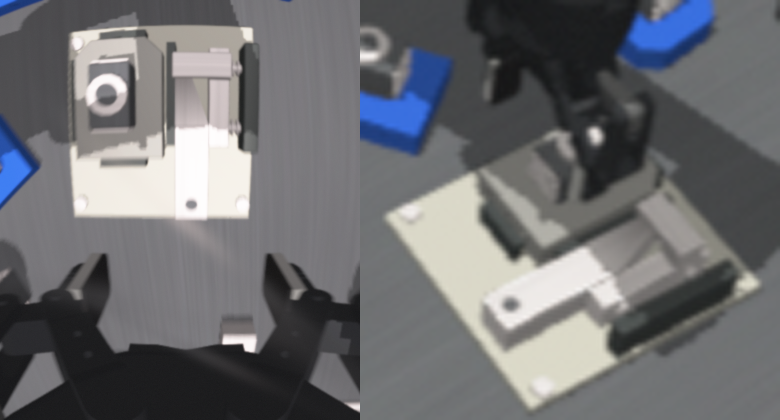

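```bash
python3 -m crank '[[0,0,0,0,0,0,100],[0,0,0,0,0,0,100]]' >/dev/null
python3 - <<'E'
from h import *; nest()
from cell import optics; import pickle
c=optics.capture('wrist'); pickle.dump(c,open('w7.pkl','wb')); im=c['color']; g=cv2.cvtColor(im,cv2.COLOR_RGB2GRAY)
N=lambda uv,z:((plane(c,uv,z,True)[:,:2]-NO)@NM*1000).round(1).tolist()
# ring: bright blob near (206,92); dark block
sub=g[50:140,175:245]; 
m=(sub>170).astype(np.uint8); n,l,st,ce=cv2.connectedComponentsWithStats(m)
for i in range(1,n):
    if st[i,4]>40: p=ce[i]+[175,50]; print("bright",st[i].tolist(),p.round(1),N([p],.084))
m=(sub<75).astype(np.uint8); n,l,st,ce=cv2.connectedComponentsWithStats(m)
for i in range(1,n):
    if st[i,4]>150:
        k=cv2.findContours((l==i).astype(np.uint8),0,2)[0][0]; r=cv2.minAreaRect(k); p=cv2.boxPoints(r)+[175,50]; print("dark",r,N(p,.078), N(p.mean(0)[None],.078))
cv2.imwrite('pics/w7.png',cv2.resize(im[40:230,160:370],(796,720),interpolation=cv2.INTER_CUBIC)[:600,:,::-1])
E
```

```text
TCP nest mm [ 64.3 -90.8]
bright [0, 0, 61, 62, 1860] [198.6  76.6] [[-4.9, 14.2]]
bright [18, 76, 33, 3, 48] [210.3 127.2] [[4.2, -27.5]]
dark ((54.5, 44.0), (60.0, 5.0), 90.0) [[17.2, 24.1], [21.3, 23.9], [21.0, -25.6], [16.8, -25.4]] [[19.2, -0.9]]
```

View pics/w7.png

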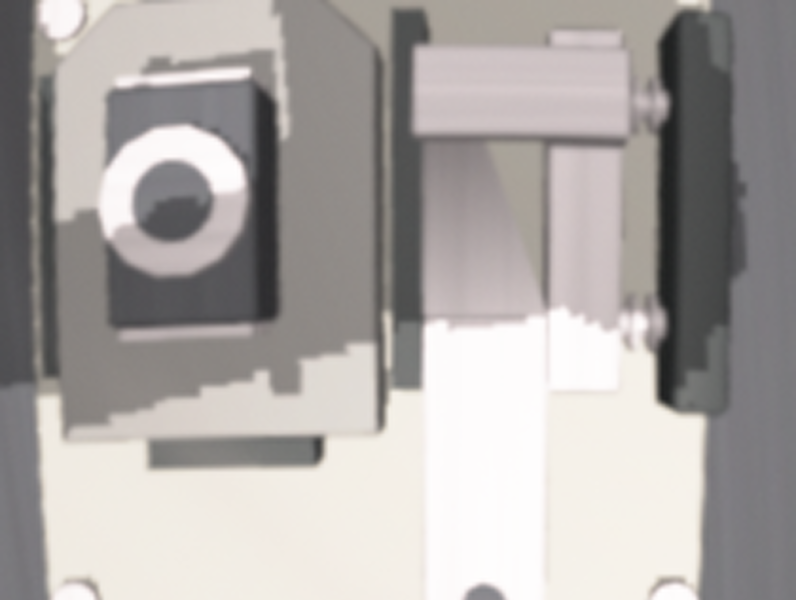

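The wedge is flush on the wall, the bar sits on its parallel part, and the nose at (415,90) is clear of the carrier edge at x=383. The block top spans (107,85)-(254,326).

```bash
python3 - <<'E'
from h import *; import pickle
c=pickle.load(open('w7.pkl','rb')); s=796/210
N=lambda uv,z:((plane(c,np.array(uv)/s+[160,40],z,True)[:,:2]-NO)@NM*1000).round(1).tolist()
print("block",N([[107,85],[253,85],[255,327],[107,325]],.078)); print("crown",N([[173,200]],.084))
print("carrier",N([[57,250],[383,250],[63,440],[383,432]],.046)); print("nose",N([[414,90]],.058)); print("wedge taper start",N([[424,318],[547,312]],.042))
go(NO,.2,-4.82)
E
```

```text
block [[-15.5, 27.9], [17.0, 25.5], [17.0, -27.3], [-16.1, -25.5]]
crown [[0.9, 0.5]]
carrier [[-38.4, -6.4], [42.3, -10.0], [-38.7, -53.9], [41.9, -53.8]]
nose [[50.3, 26.7]]
wedge taper start [[51.7, -26.5], [81.3, -25.0]]
t 10.97 pos [0.5674 0.1381 0.2148] yaw -4.83 gap 1.001 F [ 0.7 -0.4 -0.3]
  shift cm [ 9.08 -6.41  1.47] turn [-0.0006  0.0011 -0.0002]
```

```bash
python3 -m crank '[[2.3,-1.5,0,0,0,0,100],[3.4,-2.4,0,0,0,0,80],[2.3,-1.7,0,0,0,0,65],[0.6,-0.5,0,0,0,0,65],[0,0,0,0,0,0,65],[0,0,0,0,0,0,65]]' >/dev/null
python3 -c "
from h import *; nest(); go(NM@[.0007,0]+NO,.066,-4.82)"
```

```text
TCP nest mm [-0.6 -2.6]
t 11.47 pos [0.5103 0.2315 0.2089] yaw -4.88 gap 0.653 F [0.6 0.8 0.1]
  shift cm [ 0.33  0.25 14.29] turn [-0.0085  0.0049 -0.0011]
```

```bash
python3 -m crank '[[0.3,0.1,2,-0.004,0.003,0,65],[0,0,3,-0.004,0.002,0,65],[0,0,2.5,0,0,0,65],[0,0,2,0,0,0,65],[0,0,0.5,0,0,0,65],[0,0,0,0,0,0,65],[0,0,0,0,0,0,65]]' >/dev/null
python3 -c "
from h import *; nest(); go(NM@[.0007,0]+NO,.066,-4.82)"
```

```text
TCP nest mm [ 3.9 -4.9]
t 12.05 pos [0.5145 0.2288 0.1042] yaw -5.12 gap 0.652 F [-1.   0.7  0.1]
  shift cm [ 0.49 -0.32  3.82] turn [-0.0009  0.0016 -0.0052]
```

```bash
python3 -m crank '[[0.25,-0.15,1,0,0.001,-0.003,65],[0.25,-0.15,1,0,0.001,-0.002,65],[0,0,1,0,0,0,65],[0,0,0.5,0,0,0,65],[0,0,0,0,0,0,65],[0,0,0,0,0,0,65]]' >/dev/null
python3 -c "
from h import *; nest(); go(NM@[.0007,0]+NO,.066,-4.82)"
```

```text
TCP nest mm [2.5 0.8]
t 12.55 pos [0.5137 0.2346 0.0694] yaw -4.83 gap 0.652 F [ 0.  -0.3  0.2]
  shift cm [-0.08 -0.18  0.34] turn [ 0.0034 -0.0026 -0.0001]
```

Now I'll correct the last millimetres, grip and check for side load before lifting.

```bash
python3 -m crank '[[-0.08,-0.18,0.3,0.003,-0.002,0,65],[0,0,0,0,0,0,65],[0,0,0,0,0,0,45],[0,0,0,0,0,0,35],[0,0,0,0,0,0,25],[0,0,0,0,0,0,25],[0,0,0,0,0,0,25],[0,0,0,0,0,0,25]]' 70
python3 -c "
from h import *; nest(); go(NM@[.0007,0]+NO,.066,-4.82)"
```

```text
time: 13.22
eef_pos: [0.512, 0.2341, 0.0672]
ee_rot: [0.0, 0.736, 0.677, 0.001]
force: [1.3, 0.7, -1.3]
finger_gap: 0.384
TCP nest mm [0.9 0.2]
t 13.22 pos [0.512  0.2341 0.0672] yaw -4.82 gap 0.384 F [ 1.3  0.7 -1.3]
  shift cm [-0.02 -0.02  0.12] turn [ 0.0012 -0.001   0.    ]
```

```bash
python3 -m crank '[[0,0,-0.5,0,0,0,20],[0,0,-0.8,0,0,0,20],[0,0,-1,0,0,0,20],[0,0,-1,0,0,0,20],[0,0,0,0,0,0,20],[0,0,0,0,0,0,20]]'
python3 -c "
from h import *; nest(); go([.4732,-.1355],.15,5.1)"
```

```text
time: 13.72
eef_pos: [0.5113, 0.2338, 0.1033]
ee_rot: [-0.0, 0.736, 0.677, -0.0]
force: [-0.8, -0.0, -5.2]
finger_gap: 0.385
TCP nest mm [ 0.3 -0.2]
t 13.72 pos [0.5113 0.2338 0.1033] yaw -4.82 gap 0.385 F [-0.8 -0.  -5.2]
  shift cm [-37.12  -0.7   -4.68] turn [-0.0004 -0.0002 -0.1731]
```

```bash
python3 -m crank '[[0,0,-3,0,0,0,20],[-2,0,-3,0,0,-0.015,20],[-3.4,0,-2,0,0,-0.02,20],[-3.7,-0.2,-1,0,0,-0.02,20],[-3.7,-0.2,0,0,0,-0.02,20],[-3.7,-0.2,0,0,0,-0.02,20],[-3.7,-0.2,0,0,0,-0.02,20],[-3.7,-0.2,0,0,0,-0.02,20],[-3.7,0,0,0,0,-0.02,20],[-3.7,0,0,0,0,-0.02,20],[-3.7,0,0,0,0,0,20],[-3.4,0,0,0,0,0,20]]'
python3 -c "
from h import *; go([.46,-.27],.2,5.1)"
```

```text
time: 14.72
eef_pos: [0.5055, -0.1603, 0.1984]
ee_rot: [0.001, 0.667, 0.745, 0.001]
force: [0.9, 0.4, -5.8]
finger_gap: 0.38
t 14.72 pos [ 0.5055 -0.1603  0.1984] yaw 6.28 gap 0.38 F [ 0.9  0.4 -5.8]
  shift cm [-10.41  -5.72  -0.17] turn [0.0029 0.0011 0.0207]
```

```bash
python3 -m crank '[[-2.5,-1.5,-0.3,0.002,0,0.01,20],[-3,-1.7,0,0,0,0.005,20],[-2.7,-1.5,0,0,0,0.003,20],[-1,-0.5,0,0,0,0,20],[0,0,0,0,0,0,20],[0,0,0,0,0,0,20],[0,0,0,0,0,0,20]]' >/dev/null
python3 - <<'E'
from h import *; go([.46,-.27],.2,5.1)
from cell import optics; import pickle
c=optics.capture('wrist'); pickle.dump(c,open('w8.pkl','wb')); im=c['color']
b=np.radians(5.1); Mb=np.array([[np.cos(b),-np.sin(b)],[np.sin(b),np.cos(b)]]); ob=np.array([.4732,-.1355])
L=np.array([[40,-55],[-40,-55],[-40,40],[-25,55],[25,55],[40,40]])/1e3
print("pred px",proj(c,np.c_[L@Mb.T+ob,np.full(6,.024)],True).round(0).tolist())
h=cv2.cvtColor(im,cv2.COLOR_RGB2HSV); o=proj(c,np.r_[ob,.034],True)[0].astype(int); print("centre",o,im[o[1],o[0]], im[o[1],max(o[0]-75,0)])
g=cv2.cvtColor(im,cv2.COLOR_RGB2GRAY)
for r in range(o[1]-40,o[1]+41,20): print(r,g[r,o[0]-65:o[0]+66:3].tolist())
E
```

```text
t 15.3 pos [ 0.4593 -0.2675  0.1998] yaw 4.8 gap 0.388 F [ 0.3 -1.2 -5.7]
  shift cm [-0.25  0.05 -0.02] turn [-0.0011  0.0009 -0.0052]
pred px [[356.0, 113.0], [270.0, 112.0], [269.0, 14.0], [285.0, -1.0], [339.0, 1.0], [355.0, 16.0]]
centre [314  51] [188 182 178] [104 102 106]
11 [160, 156, 155, 153, 153, 147, 122, 101, 132, 178, 178, 153, 177, 181, 180, 180, 179, 179, 180, 178, 179, 179, 179, 178, 178, 178, 177, 178, 177, 178, 177, 176, 159, 175, 157, 104, 103, 101, 101, 103, 105, 103, 103, 102]
31 [104, 103, 102, 102, 100, 103, 102, 103, 179, 182, 151, 180, 182, 181, 182, 183, 182, 183, 182, 181, 180, 180, 180, 180, 180, 181, 180, 179, 179, 179, 179, 178, 178, 178, 157, 176, 127, 101, 102, 104, 105, 104, 122, 112]
51 [102, 103, 103, 104, 102, 104, 103, 103, 180, 184, 145, 183, 184, 184, 183, 184, 184, 183, 183, 183, 183, 183, 183, 182, 182, 182, 181, 182, 181, 181, 181, 181, 180, 180, 152, 179, 148, 148, 157, 159, 159, 157, 155, 161]
71 [103, 102, 103, 102, 104, 104, 102, 106, 181, 185, 139, 186, 186, 185, 185, 185, 185, 185, 185, 185, 185, 184, 184, 184, 184, 184, 183, 184, 184, 183, 183, 182, 182, 181, 160, 183, 217, 156, 157, 161, 160, 155, 160, 158]
91 [102, 102, 103, 104, 103, 103, 99, 109, 183, 186, 148, 185, 187, 188, 188, 187, 186, 186, 186, 186, 185, 186, 185, 186, 186, 185, 184, 184, 185, 184, 184, 184, 183, 183, 201, 194, 155, 104, 105, 117, 158, 156, 161, 158]
```

```bash
python3 - <<'E'
from h import *; import pickle
c=pickle.load(open('w8.pkl','rb')); g=cv2.GaussianBlur(cv2.cvtColor(c['color'],cv2.COLOR_RGB2GRAY),(3,3),0).astype(float)
L=[];Rr=[]
for r in range(25,104,3):
    a=np.abs(np.diff(g[r])); i=264+a[264:276].argmax(); j=351+a[351:362].argmax(); L.append([i+.5,r]); Rr.append([j+.5,r])
B=[]
for q in range(282,345,3):
    col=g[100:125,q]; a=np.diff(col); B.append([q,100+a.argmin()+.5])
print([x[0] for x in L],[x[0] for x in Rr],[x[1] for x in B], g[100:125:2,314].astype(int).tolist())
P=lambda uv: plane(c,np.array(uv),.024,True)[:,:2]
def line(p):
    vx,vy,x,y=cv2.fitLine(p.astype(np.float32)*1000,cv2.DIST_HUBER,0,.01,.01).ravel(); return np.array([vx,vy])*(1 if abs(vy)<abs(vx) or vy>0 else -1),np.array([x,y])
for n,s in (("L",L),("R",Rr),("B",B)):
    v,p=line(P(s)); print(n,"dir",np.degrees(np.arctan2(v[1],v[0])).round(2),"pt",p.round(1))
E
```

```text
[np.float64(271.5), np.float64(271.5), np.float64(271.5), np.float64(271.5), np.float64(271.5), np.float64(271.5), np.float64(271.5), np.float64(271.5), np.float64(271.5), np.float64(271.5), np.float64(271.5), np.float64(271.5), np.float64(271.5), np.float64(271.5), np.float64(271.5), np.float64(271.5), np.float64(271.5), np.float64(271.5), np.float64(271.5), np.float64(271.5), np.float64(271.5), np.float64(271.5), np.float64(271.5), np.float64(271.5), np.float64(271.5), np.float64(271.5), np.float64(271.5)] [np.float64(356.5), np.float64(356.5), np.float64(356.5), np.float64(356.5), np.float64(356.5), np.float64(356.5), np.float64(356.5), np.float64(357.5), np.float64(356.5), np.float64(356.5), np.float64(356.5), np.float64(356.5), np.float64(356.5), np.float64(356.5), np.float64(357.5), np.float64(357.5), np.float64(357.5), np.float64(357.5), np.float64(357.5), np.float64(357.5), np.float64(357.5), np.float64(357.5), np.float64(357.5), np.float64(357.5), np.float64(356.5), np.float64(357.5), np.float64(356.5)] [np.float64(110.5), np.float64(109.5), np.float64(109.5), np.float64(110.5), np.float64(110.5), np.float64(110.5), np.float64(110.5), np.float64(110.5), np.float64(110.5), np.float64(110.5), np.float64(110.5), np.float64(110.5), np.float64(110.5), np.float64(110.5), np.float64(110.5), np.float64(110.5), np.float64(110.5), np.float64(110.5), np.float64(110.5), np.float64(111.5), np.float64(111.5)] [166, 137, 174, 184, 183, 151, 107, 103, 103, 103, 103, 103, 103]
L dir 94.83 pt [ 436.2 -149.3]
R dir 95.34 pt [ 515.1 -143.1]
B dir 5.33 pt [ 477.3 -189. ]
```

```bash
python3 - <<'E'
from h import *; import pickle
c=pickle.load(open('w8.pkl','rb')); g=cv2.cvtColor(c['color'],cv2.COLOR_RGB2GRAY).astype(int)
y=np.radians(4.8); ex=np.array([np.cos(y),np.sin(y)]); ey=np.array([-ex[1],ex[0]]); t=np.array([.4593,-.2675]); z=.1998-.045+.024
q=lambda x,yy: proj(c,np.r_[t+ex*x+ey*yy,z],True)[0]
print("key",q(0,.055),"side R",q(.04,.035),"side L",q(-.04,.035))
u,v=q(0,.055).astype(int)
for du in (-20,0,20): print(g[v-14:v+15,u+du].tolist(), v-14)
u2,v2=q(.04,.03).astype(int); print(g[v2,u2-14:u2+15].tolist(),u2-14,v2)
u2,v2=q(-.04,.03).astype(int); print(g[v2,u2-14:u2+15].tolist(),u2-14,v2)
bad=lambda uv:((plane(c,[uv],z,True)[0,:2]-t)@np.c_[ex,ey]*1000).round(1)
for p in ((u,v-3),(u,v),(u,v+3)): print(p,bad(p))
go([.474,-.1347],.15,5.1)
E
```

```text
key [285.7535743  147.94091502] side R [370.37476516 191.49004394] side L [201.25973463 191.58966239]
[100, 101, 101, 101, 101, 100, 101, 101, 101, 101, 102, 102, 104, 106, 118, 143, 167, 176, 177, 178, 176, 176, 175, 175, 175, 175, 175, 175, 175] 133
[104, 104, 102, 103, 104, 104, 104, 104, 104, 103, 104, 103, 104, 107, 120, 145, 169, 177, 179, 177, 176, 177, 177, 177, 177, 175, 175, 175, 175] 133
[102, 103, 101, 101, 101, 102, 102, 102, 102, 102, 102, 103, 103, 107, 120, 143, 168, 178, 178, 178, 178, 179, 178, 176, 177, 176, 176, 176, 176] 133
[173, 172, 171, 172, 171, 172, 172, 172, 171, 172, 172, 171, 170, 163, 150, 153, 161, 164, 162, 158, 156, 159, 162, 161, 158, 158, 159, 159, 159] 355 201
[155, 155, 156, 157, 158, 164, 197, 236, 245, 245, 246, 246, 246, 246, 243, 225, 182, 165, 166, 168, 168, 169, 169, 168, 169, 170, 170, 171, 170] 187 201
(np.int64(285), np.int64(144)) [-0.3 56.8]
(np.int64(285), np.int64(147)) [-0.3 55.4]
(np.int64(285), np.int64(150)) [-0.3 54.1]
t 15.35 pos [ 0.4595 -0.2672  0.1998] yaw 4.83 gap 0.388 F [ 0.3 -0.2 -5.6]
  shift cm [13.09  2.57  4.96] turn [-0.0011  0.0009 -0.0047]
```

```bash
python3 -m crank '[[2,0.4,0.5,0,0,-0.003,20],[3.3,0.7,1,0,0,-0.002,20],[3.3,0.7,1,0,0,0,20],[2.5,0.5,1,0,0,0,20],[1.5,0.2,1,0,0,0,20],[0,0,0,0,0,0,20],[0,0,0,0,0,0,20],[0,0,0,0,0,0,20]]' >/dev/null
python3 -c "
from h import *; go([.4743,-.1343],.085,5.1)"
```

```text
t 16.02 pos [ 0.4754 -0.1265  0.1533] yaw 5.7 gap 0.387 F [ 0.1 -1.2 -5.2]
  shift cm [-0.76 -0.2   6.83] turn [0.0011 0.0007 0.0105]
```

```bash
python3 -m crank '[[-0.4,-0.1,1.5,0.001,0,0.005,20],[-0.4,-0.1,2,0,0,0.005,20],[0,0,2,0,0,0,20],[0,0,0.8,0,0,0,20],[0,0,0,0,0,0,20],[0,0,0,0,0,0,20]]' >/dev/null
python3 -c "
from h import *; go([.4743,-.1343],.085,5.1)"
```

```text
t 16.52 pos [ 0.4765 -0.1368  0.0924] yaw 5.1 gap 0.385 F [ 0.4  0.1 -5. ]
  shift cm [ 0.27 -0.2   0.74] turn [ 0.0054  0.0034 -0.0001]
```

```bash
python3 -m crank '[[0.25,-0.2,0.2,0.005,0.003,0,20],[0,0,0.2,0,0,0,20],[0,0,0,0,0,0,20],[0,0,0,0,0,0,20],[0,0,0,0,0,0,20]]' >/dev/null
python3 -c "
from h import *; go([.4743,-.1343],.081,5.1)"
```

```text
t 16.93 pos [ 0.4756 -0.1349  0.0921] yaw 5.08 gap 0.387 F [ 0.2  0.5 -5.5]
  shift cm [ 0.08 -0.13  1.11] turn [ 0.0041  0.002  -0.0003]
```

```bash
python3 -m crank '[[0.1,-0.15,0.4,0.004,0.002,0,20],[0,-0.02,0.5,0,0,0,20],[0,0,0.4,0,0,0,20],[0,0,0.1,0,0,0,20]]' >/dev/null
python3 -c "
from h import *; go([.4743,-.1343],.081,5.1)"
```

```text
t 17.27 pos [ 0.4741 -0.134   0.0777] yaw 5.1 gap 0.381 F [-0.8  0.6 -5.9]
  shift cm [-0.03  0.02 -0.33] turn [ 0.0013  0.0005 -0.    ]
```

```bash
python3 -m crank '[[-0.02,0.02,0.2,0.001,0,0,20],[0,0,0.3,0,0,0,20],[0,0,0.2,0,0,0,20]]' >/dev/null
python3 -c "
from h import *; go([.4743,-.1343],.0695,5.1)"
```

```text
t 17.52 pos [ 0.4741 -0.1342  0.0697] yaw 5.1 gap 0.383 F [-1.4 -0.1 -4.8]
  shift cm [-0.01  0.01  0.02] turn [-0.0004  0.0002 -0.    ]
```

```bash
python3 -m crank '[[0,0,0.15,0,0,0,20],[0,0,0.1,0,0,0,20],[0,0,0,0,0,0,20]]' >/dev/null
python3 -c "
from h import *; go([.4743,-.1343],.069,5.1)"
```

```text
t 17.77 pos [ 0.4745 -0.1344  0.0695] yaw 5.1 gap 0.386 F [-0.2  0.2 -5.9]
  shift cm [ 0.01 -0.02  0.05] turn [-0.0001  0.0004 -0.    ]
```

```bash
python3 -m crank '[[0,0,0.2,0,0,0,20],[0,0,0.15,0,0,0,20]]' >/dev/null
python3 -c "
from h import *; go([.4743,-.1343],.069,5.1)"
```

```text
t 17.93 pos [ 0.475  -0.1345  0.0691] yaw 5.1 gap 0.384 F [-12.7   4.6  19. ]
  shift cm [ 0.03 -0.07  0.01] turn [ 0.0005  0.0008 -0.    ]
```

```bash
python3 -m crank '[[0,0,-0.02,0,0,0,20],[0,0,0,0,0,0,20]]' >/dev/null
python3 -c "
from h import *; go([.4743,-.1343],.069,5.1)"
```

```text
t 18.1 pos [ 0.4753 -0.1346  0.0698] yaw 5.1 gap 0.385 F [-0.6  0.  -5.1]
  shift cm [ 0.04 -0.1   0.08] turn [0.0013 0.0011 0.    ]
```

```bash
python3 -m crank '[[0,-0.05,0.12,0,0,0,20],[0,0,0.08,0,0,0,28],[0,0,0,0,0,0,38],[0,0,0,0,0,0,45],[0,0,0,0,0,0,55],[0,0,0,0,0,0,65],[0,0,0,0,0,0,70]]'
python3 -c "
from h import *; go([.4743,-.1343],.069,5.1)"
```

```text
time: 18.68
eef_pos: [0.4759, -0.135, 0.0694]
ee_rot: [0.002, 0.675, 0.738, 0.001]
force: [0.2, -0.1, 0.4]
finger_gap: 0.704
t 18.68 pos [ 0.4759 -0.135   0.0694] yaw 5.1 gap 0.704 F [ 0.2 -0.1  0.4]
  shift cm [ 0.08 -0.15  0.04] turn [ 0.0041  0.0021 -0.0001]
```

Released. I'll retreat straight up, then back along -y, and check numerically.

```bash
python3 -m crank '[[0,0,-1,0,0,0,70],[0,0,-2,0,0,0,70],[0,0,-3,0,0,0,70],[0,0,-4,0,0,0,70],[0,0,-4,0,0,0,70],[-3,0,-2,0,0,0,70],[-3.5,0,0,0,0,0,70],[-3.5,0,0,0,0,0,70],[-2,0,0,0,0,0,70],[0,0,0,0,0,0,70],[0,0,0,0,0,0,70],[0,0,0,0,0,0,70]]' >/dev/null
python3 - <<'E'
from h import *; import pickle
from cell import optics
go([.4743,-.1343],.2,5.1)
c=optics.capture('wrist'); t=optics.capture('top'); s=optics.capture('scene'); pickle.dump((c,t,s),open('f.pkl','wb'))
g=cv2.GaussianBlur(cv2.cvtColor(c['color'],cv2.COLOR_RGB2GRAY),(3,3),0).astype(float)
y=np.radians(5.1); ex=np.array([np.cos(y),np.sin(y)]); ey=np.array([-ex[1],ex[0]]); o=np.array([.4743,-.1343])
def edge(x0,y0,dx,dy,z,n=61,w=.015):
    k=np.linspace(-w,w,n); X=np.c_[o+np.outer(x0/1e3+k*dx,ex)+np.outer(y0/1e3+k*dy,ey),np.full(n,z)]
    p=proj(c,X,True); v=cv2.remap(g.astype(np.float32),p[:,:1].astype(np.float32),p[:,1:].astype(np.float32),1).ravel()
    d=np.abs(np.diff(v)); i=d.argmax(); return round((k[i]+k[i+1])*500,1), round(float(d[i]),1)
# carrier top edges (z .048): deviation mm outward from nominal footprint about base centre
for nm,a in (("+x",[(40,yy,1,0) for yy in (-40,-20,0,20)]),("-x",[(-40,yy,-1,0) for yy in (-40,-20,0,20)]),("-y",[(xx,-55,0,-1) for xx in (-25,0,25)]),("+y",[(xx,55,0,1) for xx in (-20,0,20)])):
    for z in (.048,): print(nm,[edge(*q,z) for q in a])
P=proj(c,np.c_[np.array([o+ex*a+ey*b for a,b in ((.04,-.055),(-.04,-.055),(-.04,.055),(.04,.055))]),np.full(4,.048)],True); print(P.round(0).tolist())
# wedge / catch unchanged vs picture after driving? compare top image nest area for the nose & wedge
d0=pickle.load(open('d0.pkl','rb'))['top']['color']
df=cv2.absdiff(t['color'],d0).max(2)>60; n,l,st,ce=cv2.connectedComponentsWithStats(df.astype(np.uint8))
print([(st[i].tolist()) for i in range(1,n) if st[i,4]>40])
cv2.imwrite('pics/f.png',np.hstack([cv2.resize(c['color'][0:200,170:400],(460,400)),cv2.resize(s['color'][150:290,180:400],(340,216)).repeat(1,0) if 0 else cv2.resize(t['color'][118:242,155:265],(340,400))])[:,:,::-1])
E
```

```text
t 19.68 pos [ 0.485  -0.2585  0.247 ] yaw 5.22 gap 0.702 F [ 0.4  2.  -0. ]
  shift cm [12.49  0.02  4.62] turn [0.0087 0.0065 0.0021]
+x [(np.float64(0.3), 12.0), (np.float64(0.3), 12.5), (np.float64(1.3), 12.0), (np.float64(1.3), 12.5)]
-x [(np.float64(-1.7), 10.0), (np.float64(-1.7), 14.0), (np.float64(-1.7), 12.0), (np.float64(-1.2), 12.0)]
-y [(np.float64(-0.7), 6.4), (np.float64(0.3), 15.2), (np.float64(0.3), 15.0)]
+y [(np.float64(12.8), 62.7), (np.float64(12.8), 41.2), (np.float64(13.3), 41.0)]
[[325.0, 118.0], [244.0, 117.0], [245.0, 12.0], [325.0, 12.0]]
[[406, 107, 70, 47, 1068], [516, 123, 39, 76, 1497], [406, 139, 58, 109, 2090], [557, 143, 3, 22, 52], [197, 149, 25, 8, 53], [180, 155, 12, 8, 65], [220, 160, 29, 5, 46], [456, 164, 66, 119, 2163], [178, 167, 31, 21, 267], [522, 167, 38, 71, 648], [333, 183, 50, 36, 1118], [171, 188, 50, 12, 131], [442, 188, 25, 29, 315], [358, 193, 8, 8, 55], [349, 231, 63, 91, 1191], [271, 250, 30, 30, 132], [278, 257, 16, 17, 124], [247, 300, 99, 61, 2130], [382, 307, 66, 69, 1621], [334, 325, 22, 16, 89], [311, 343, 23, 9, 64], [260, 344, 82, 76, 1623], [190, 361, 10, 10, 46], [174, 363, 12, 26, 107], [188, 367, 54, 52, 260], [158, 379, 39, 41, 852], [479, 394, 81, 26, 1100]]
```

```bash
python3 - <<'E'
from h import *; import pickle
c,t,s=pickle.load(open('f.pkl','rb')); g=cv2.cvtColor(t['color'],cv2.COLOR_RGB2GRAY)
def prof(x,y,z):
    x,y=np.broadcast_arrays(x,y); X=np.c_[(np.c_[x,y]/1e3)@NM.T+NO,np.full(x.size,z)]; p=proj(t,X).round().astype(int); return [(int(a),int(b),int(g[q[1],q[0]])) for a,b,q in zip(x,y,p)]
print("nose y26",[(a,v) for a,b,v in prof(np.arange(20,104,4),26.,.058)])
print("thick y-70",[(a,v) for a,b,v in prof(np.arange(40,95,3),-70.,.042)])
print("wedge len x65",[(b,v) for a,b,v in prof(65.,np.arange(-125,-90,3),.042)])
print("bar x y0",[(a,v) for a,b,v in prof(np.arange(60,112,3),-35.,.040)])
E
```

```text
nose y26 [(20, 249), (24, 249), (28, 251), (32, 254), (36, 141), (40, 81), (44, 100), (48, 127), (52, 253), (56, 248), (60, 248), (64, 248), (68, 249), (72, 249), (76, 248), (80, 248), (84, 248), (88, 249), (92, 247), (96, 249), (100, 224)]
thick y-70 [(40, 238), (43, 238), (46, 217), (49, 171), (52, 245), (55, 252), (58, 248), (61, 249), (64, 250), (67, 249), (70, 249), (73, 250), (76, 250), (79, 247), (82, 238), (85, 234), (88, 235), (91, 235), (94, 236)]
wedge len x65 [(-125, 114), (-122, 184), (-119, 233), (-116, 241), (-113, 230), (-110, 233), (-107, 253), (-104, 251), (-101, 144), (-98, 117), (-95, 118), (-92, 235)]
bar x y0 [(60, 248), (63, 248), (66, 249), (69, 248), (72, 248), (75, 248), (78, 244), (81, 242), (84, 249), (87, 250), (90, 249), (93, 249), (96, 249), (99, 243), (102, 197), (105, 151), (108, 121), (111, 65)]
```

Nose front is at about 48-50, the wedge sides at x 50..80 and its rear end at y about -109 (mid about -34). The catch is held fully back and the nest is empty, so I'm handing in.

```bash
python3 -c "
from cell import job; print(job.close_job())"
```

```text
the job is handed in; nothing more can be done
None
```

I drove the wedge home, lifted the carrier out level, set it on the empty stacking base with cut corners over cut corners, and handed the job in at about 20 s. No verdict came back.

**Last checks:**
- **Wedge and catch:** the wedge lies against the nest wall (nest x 50 to 80), with its mid-point at nest y of about -34 mm. The catch nose is back at x of about 48 to 50, so the catch stays open by itself on the parallel part.
- **Carrier:** its outline sits within about 1.5 mm of the base's outline. The heights fit a fully seated skirt: contact came at TCP z 0.069, exactly where seating was expected. After release the tool read no load.
- **Placing:** I lowered it in small steps. One contact touch peaked at about 19 N vertical and 13 N sideways, and I backed off before releasing.

**What did not check out cleanly:**
- **Camera disagreement:** the top and wrist cameras differed by 1 to 2 mm on the nest and base. I placed close to the wrist value.
- **Far edge:** the edge finder gave about 13 mm at the carrier's far (+y) edge. It probably locked onto another edge near the picture's border, but I did not prove this.
- **Last picture:** the viewer refused a final picture because the limit of 12 was used up, so the end state was checked by numbers only.
- **Other bench items:** a before-and-after image comparison was swamped by the arm and its shadow, so it gives no clear confirmation that nothing else moved. I felt no unexpected contact.

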